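# Present the matching spice jar and hold the carousel

### The job

One of the three filling tubs on the dark plank stands on the white round place: that is the filling being served now. Turn the spice carousel until the jar with the same lid colour as that tub faces the blue pointer on the carousel's foot, squarely in line with it, and finish while still gripping the square wooden handle so that the carousel is held still for the customer. Leave the tubs and the tip box where they stand.

Things in the scene. Friction and masses are not known exactly. Their poses are not given: they have to be found in the camera images.
- foot: fixed dark steel foot of the spice carousel (190 mm across); origin on the table at the turntable's vertical axis; its own +x axis runs along the blue pointer, a 26 mm wide flat strip with a pointed end that lies on the table and sticks out from under the turntable. Foot place and pointer direction change from start to start
- pointer_tip (a point): pointed end of the blue pointer, 193 mm from the turntable's axis, at table height (6 mm)
- carousel (a joint): angle of the round wooden turntable (260 mm across, top 36 mm high) on its foot, rad, growing anticlockwise seen from above. It reads 0 with the white jar at the pointer, -pi/2 with the red, pi or -pi with the yellow, +pi/2 with the green jar there. Turns two full turns either way, runs easily (0.03 N m friction), no spring, no detents, stays where it is left
- handle_top (a point): centre of the top, 205 mm above the table, of the square light-wood handle on the turntable's axis, turning with it: 36 x 36 mm, 55 mm tall (underside 150 mm above the table), on an 18 mm steel post; x and y axes square to its faces, x points over the white jar. Grip it from above across any two facing sides; the jar lids end 32 mm below its underside
- jar_white (a point): centre of the top of the white lid (68 mm across) of the spice jar (never the one wanted); 85 mm from the turntable's axis, 118 mm above the table. The jars are clipped firmly to the turntable and turn with it
- jar_red (a point): centre of the top of the red lid (68 mm across) of the spice jar that goes with the tub with the red lid; 85 mm from the turntable's axis, 118 mm above the table. The jars are clipped firmly to the turntable and turn with it
- jar_yellow (a point): centre of the top of the yellow lid (68 mm across) of the spice jar that goes with the tub with the yellow lid; 85 mm from the turntable's axis, 118 mm above the table. The jars are clipped firmly to the turntable and turn with it
- jar_green (a point): centre of the top of the green lid (68 mm across) of the spice jar that goes with the tub with the green lid; 85 mm from the turntable's axis, 118 mm above the table. The jars are clipped firmly to the turntable and turn with it
- white_place (a point): centre of the white round paper place (132 mm across, flat) near one end of the dark wooden plank (390 x 150 x 18 mm, fixed), on the plank's top; exactly one tub stands on it, the other two stand 120 and 240 mm from it along the plank
- tub_red: loose white round tub of filling, 94 mm across, 66 mm high, with a red lid; origin at the centre of its underside, z up. It stands on the dark plank (18 mm thick). Bystander: only to be looked at
- tub_yellow: loose white round tub of filling, 94 mm across, 66 mm high, with a yellow lid; origin at the centre of its underside, z up. It stands on the dark plank (18 mm thick). Bystander: only to be looked at
- tub_green: loose white round tub of filling, 94 mm across, 66 mm high, with a green lid; origin at the centre of its underside, z up. It stands on the dark plank (18 mm thick). Bystander: only to be looked at
- tip_box: loose dark wooden tip box, 128 x 148 x 120 mm; origin at the centre of its underside. Bystander

How it is judged:
At the end, for the whole second after the job is handed in: The jar whose lid has the colour of the tub on the white place stands on the pointer's side of the carousel, its centre within 14 mm (about 9 degrees) of the pointer's line; the fingers hold the handle with more than 3 N and the carousel stands still (under 0.08 rad/s) (((horizontal distance between tub_red and white_place below 0.04 m and x of jar_red in the frame of foot above 0 m and y of jar_red in the frame of foot between -0.014 and 0.014 m) or (horizontal distance between tub_yellow and white_place below 0.04 m and x of jar_yellow in the frame of foot above 0 m and y of jar_yellow in the frame of foot between -0.014 and 0.014 m) or (horizontal distance between tub_green and white_place below 0.04 m and x of jar_green in the frame of foot above 0 m and y of jar_green in the frame of foot between -0.014 and 0.014 m)) and contact force between the fingers and carousel_c0 above 3 N and velocity of joint carousel between -0.08 and 0.08 rad/s); the arm keeps its last pose, push and grip.
It fails at once if a tub or the tip box was moved more than 25 mm (distance of any of tub_red, tub_yellow, tub_green, tip_box from where it was at the start of the episode above 0.025 m).
It also fails if it takes over 58 s, if anything falls off the work surface, if the arm or the gripper's body presses on something with over 40 N, if the wrist force passes 120 N, or if a joint passes its speed limit or range.

### The arm

A 6-joint arm with a two-finger parallel gripper is mounted at the origin on the work surface. World frame = base frame: x ahead of the robot, y to its left, z up, the work surface at z = 0. Lengths are in m, angles in rad, forces in N, time in s.
With the tool pointing down it reaches from about 0.225 to 0.875 m from the base axis. Payload 3.4 kg.
Tool frame: the origin (TCP) lies between the finger pads; the fingertips stand 19 mm ahead of it and the grasp point (between the pads) is the TCP; z points along the fingers, y is the line along which they close (so a half turn about z gives the same grasp; the last joint's range is limited). The gripper opens to 85 mm and grips with 20 to 120 N. Pads are 22 mm wide; open, the fingers measure 114 mm over their backs; the gripper's body (76 mm by 85 mm) begins 54 mm behind the grasp point. The pads swing forward as they close: fully open they stand 13 mm farther back than shut.
Start: joints at [0.98, 0.276, 1.505, -0, 1.361, -0.121], TCP at [0.26, 0.513, 0.25] pointing down, gripper open.
Joint ranges: [-2.89, 2.89], [-0.75, 2.08], [0.22, 2.7], [-1.18, 4.32], [0.11, 2.71], [-2.7, 2.7]. Speed limits (rad/s): [2.57, 2.57, 3.14, 3.14, 3.14, 3.14].

### API

Orientations are given as a unit quaternion [w, x, y, z].
In Python, from rig import get_state, imaging, ticket gives the robot as it stands. The module is installed in compiled form; this text tells all that it offers.
- The arm moves only by the shell command python3 -m inch 'ROWS' [FORCE]. ROWS is JSON, a list of rows, each an object with "claw": the opening, from -1 (shut) to 1 (fully open); "travel": the shift along the world's x, y, z in units of 200 mm (1.0 is 200 mm), a list of three; "turn": the turn about the world's z in units of 180 degrees (1.0 is 180 degrees). A call has 1 to 5 rows; each row is the pose to reach, as a shift and turn from the pose commanded when the call began, turning the shorter way round; what a row does not reach only later rows make up. A row lasts 1/10 s, in which the tool goes at most 50 mm and 8.59 degrees, less where a joint would pass 70% of its speed; a pose out of reach is approached as far as the arm can. A call with a number of a shift or a turn outside -1 to 1 is refused whole. A call with a gripper value outside its range is refused whole. The fingers move at their own pace and stop on an object; FORCE is the grip in N (left out, the last holds). Time passes only in rows, so rows that repeat a pose let the fingers close. It gives the time, the measured TCP pose, the force, the opening and the grip force at its end, in the units of the state.
- get_state(): the state, without advancing time (a new reading comes with each control period).
- imaging.get_image(name): name is "scene" or "top" or "wrist"; returns the picture (420x560x3 uint8, red, green, blue); there is no depth.
- imaging.camera_params(name): a dict with "camera_matrix" (3x3 intrinsics, pixels), "cam_to_world" (4x4, takes a point from camera to world coordinates); the wrist camera has in their place "T_tool_cam" (4x4, takes a point from camera to tool coordinates, whose origin is the TCP and whose axes are the flange's). Camera axes: x right, y down, z forward; pixel columns grow to the right and rows downward; lengths in m; the calibration is good to about 2 mm. The wrist camera is an equidistant fisheye: a pixel r from the principal point sees the ray r / f radians off the axis. A picture is of the moment at which its call begins: read the wrist's pose just before it. camera_params takes no time and is no camera call.
- ticket.sign_off(): hands the job in; it is judged then, once.
The state is a dict: "clock": time; "qpos": joint angles; "qd": joint speeds; "effort": joint torques, N m; "position": TCP position; "ee_rot": TCP orientation; "contact_force": force on the tool from outside, world axes, zero at the start; "moment": the same for the moment, N m; "width": finger opening in m; "gripper_force": force on a finger pad.
Only numpy, scipy, OpenCV 4.12 (cv2) and the standard library are available. Lean on these libraries where they do the work, as an engineer would, in place of code of your own. Each camera call takes 0.05 s, during which the arm holds its last target. There are 200 camera calls.

## Working session

There is one attempt and no reset: what is moved stays moved. The work goes in short steps, Python scripts to look and compute and a shell command to move; the robot and the scene stay as the last step left them, time stands still between calls to the robot, and variables do not carry over. Pictures are saved under pics/ and viewed, at most 10 in all, crops included, and the job is handed in when it is done.

```bash
mkdir -p pics; python3 - <<'E'
from rig import get_state, imaging
import cv2, numpy as np
for n in("top","scene"):
    im=imaging.get_image(n); cv2.imwrite(f"pics/{n}1.png",im[:,:,::-1])
    p=imaging.camera_params(n); print(n,np.round(p["camera_matrix"],1).tolist(),np.round(p["cam_to_world"],3).tolist())
s=get_state(); print(s["clock"],s["position"],s["ee_rot"],s["width"])
E
```

```text
top [[380.9, 0.0, 276.9], [0.0, 380.9, 213.5], [0.0, 0.0, 1.0]] [[0.015, -0.988, 0.156, 0.405], [-1.0, -0.013, 0.018, -0.002], [-0.016, -0.156, -0.988, 1.129], [0.0, 0.0, 0.0, 1.0]]
scene [[493.1, 0.0, 281.7], [0.0, 493.1, 203.0], [0.0, 0.0, 1.0]] [[0.865, 0.401, -0.301, 0.969], [0.501, -0.704, 0.504, -0.661], [-0.01, -0.587, -0.81, 1.22], [0.0, 0.0, 0.0, 1.0]]
0.1 [0.26005021 0.51232467 0.24953525] [-2.77243626e-04  2.32737826e-01  9.72539161e-01 -7.79399335e-04] 0.08531625415952922
```

View pics/top1.png

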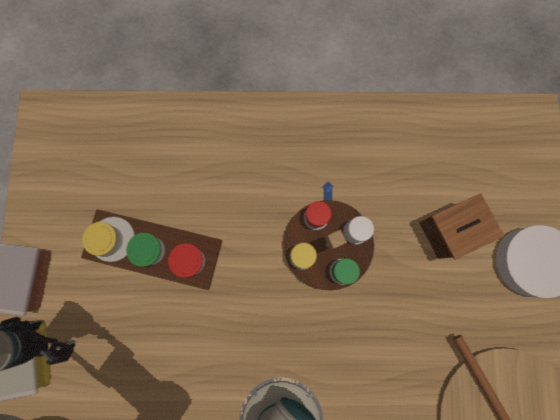

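View pics/scene1.png

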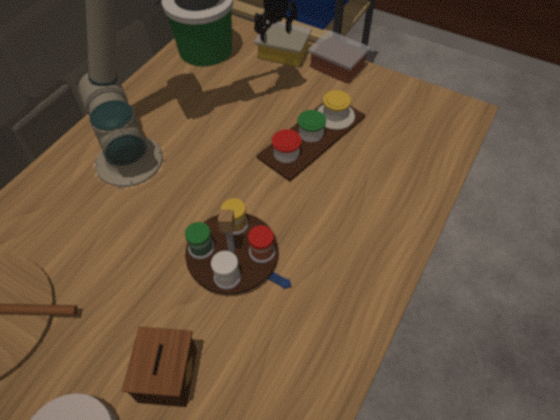

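The top view shows the yellow tub on the white place (100,238), the blue pointer tip at about (328,183), and the carousel jars at red (318,215), white (359,230), green (345,271) and yellow (303,256). The handle is at about (337,240). Yellow is the jar wanted.

```bash
cat > h.py <<'E'
import numpy as np, cv2
from rig import imaging
def cast(n,uv,z):
    p=imaging.camera_params(n);K=np.array(p["camera_matrix"]);T=np.array(p["cam_to_world"])
    d=T[:3,:3]@np.linalg.inv(K)@[uv[0],uv[1],1]; o=T[:3,3]
    return (o+d*(z-o[2])/d[2])[:2]
H=dict(red=[((0,150,90),(8,255,255)),((172,150,90),(180,255,255))],yellow=[((22,150,120),(34,255,255))],
 green=[((50,120,50),(80,255,255))],blue=[((100,130,60),(125,255,255))],white=[((0,0,150),(180,45,255))])
def lid(im,c,box):
    x0,y0,x1,y1=box; hsv=cv2.cvtColor(im[y0:y1,x0:x1],cv2.COLOR_RGB2HSV)
    m=sum(cv2.inRange(hsv,np.array(a),np.array(b)) for a,b in H[c])
    cs,_=cv2.findContours(m.astype(np.uint8),cv2.RETR_EXTERNAL,cv2.CHAIN_APPROX_NONE)
    k=max(cs,key=cv2.contourArea); (x,y),r=cv2.minEnclosingCircle(k)
    return np.array([x+x0,y+y0]),r,k[:,0]+[x0,y0]
def look(n,box):
    im=imaging.get_image(n);P={}
    for c in("red","yellow","green","white"):
        uv,r,_=lid(im,c,box);P[c]=cast(n,uv,.118);print(c,uv,round(r,1),P[c].round(4))
    axis=np.mean(list(P.values()),0)
    _,_,k=lid(im,"blue",box); W=np.array([cast(n,q,.006) for q in k])
    tip=W[np.argmax(np.linalg.norm(W-axis,axis=1))]; print(n,"axis",axis.round(4),"tip",tip.round(4),"len",np.linalg.norm(tip-axis))
    for c,a in dict(red=-np.pi/2,yellow=np.pi,green=np.pi/2,white=0).items():
        d=P[c]-axis; print(c,np.linalg.norm(d).round(4),"white-dir deg",np.degrees(np.arctan2(d[1],d[0])+a).round(1)%360)
    d=W.mean(0)-axis;print("pointer deg tip,mean",np.degrees(np.arctan2(*(tip-axis)[::-1])),np.degrees(np.arctan2(*d[::-1])))
    return im
E
python3 - <<'E'
from h import *
look("top",(270,170,390,300)); im=look("scene",(170,185,310,305))
im=imaging.get_image("top")
cv2.imwrite("pics/crop.png",cv2.resize(im[170:300,270:390,::-1],None,fx=4.5,fy=4.5,interpolation=2))
E
```

```text
red [318.42465591 212.90410995] 13.1 [ 0.5669 -0.0947]
yellow [313. 263.] 0.0 [ 0.4333 -0.0802]Traceback (most recent call last):
  File "<stdin>", line 2, in <module>
  File "h.py", line 18, in look
    uv,r,_=lid(im,c,box);P[c]=cast(n,uv,.118);print(c,uv,round(r,1),P[c].round(4))
           ~~~^^^^^^^^^^
  File "h.py", line 13, in lid
    k=max(cs,key=cv2.contourArea); (x,y),r=cv2.minEnclosingCircle(k)
ValueError: max() iterable argument is empty
```

```bash
python3 - <<'E'
import cv2
a=cv2.imread("pics/top1.png");h=cv2.cvtColor(a,cv2.COLOR_BGR2HSV)
for n,(u,v) in dict(y=(303,253),g=(347,271),w=(359,226),r=(318,211),b=(328,190),h=(337,240),hs=(345,250)).items(): print(n,h[v,u],h[v+3,u-3])
a=cv2.imread("pics/scene1.png");h=cv2.cvtColor(a,cv2.COLOR_BGR2HSV)
for n,(u,v) in dict(y=(234,207),g=(198,233),w=(225,262),r=(261,236),b=(282,280),h=(226,215)).items(): print(n,h[v,u],h[v+3,u-3])
a=cv2.imread("pics/top1.png")
cv2.imwrite("pics/crop.png",cv2.resize(a[170:300,270:390],None,fx=4.5,fy=4.5,interpolation=2))
E
```

```text
y [ 23 144 182] [ 23 141 183]
g [ 63 108 127] [ 64 102 125]
w [ 12  20 187] [ 14  20 187]
r [  2 172 168] [  2 175 166]
b [109 129 136] [110 119 101]
h [ 16 109 145] [ 16 106 147]
hs [ 11 129  79] [ 11 126  81]
y [ 21 167 169] [ 18 148 138]
g [ 63 134  95] [ 61 126  97]
w [ 14  32 165] [ 11  30 168]
r [  1 196 148] [  2 201 147]
b [111 119  88] [112 136  77]
h [ 16 122 128] [ 16 119 129]
```

View pics/crop.png

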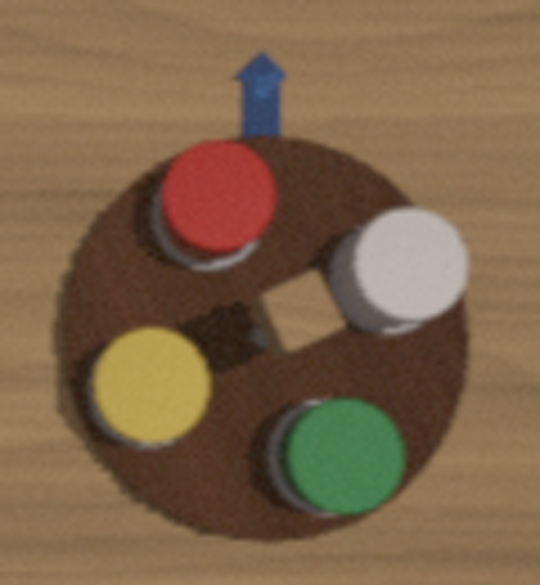

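The crop shows four clean lids, with the handle top centre at crop (303,311), which is full-image (337.3,239.1), and its faces turned about 20°. Next I loosen the colour thresholds.

```bash
python3 - <<'E'
s=open("h.py").read()
i=s.index("H=dict");j=s.index("def lid")
s=s[:i]+'''H=dict(red=[((0,140,110),(6,255,255)),((174,140,110),(180,255,255))],yellow=[((20,110,120),(32,255,255))],
 green=[((50,80,60),(80,255,255))],blue=[((98,70,50),(125,255,255))],white=[((0,0,140),(180,50,255))])
'''+s[j:]
open("h.py","w").write(s)
E
python3 - <<'E'
from h import *
look("top",(270,170,390,300)); look("scene",(170,185,310,305))
print("handle",cast("top",(337.3,239.1),.205))
E
```

```text
red [318.40000153 213.        ] 12.8 [ 0.5667 -0.0946]
yellow [303.20558548 255.02284241] 13.0 [ 0.4538 -0.0544]
green [346. 271.] 13.4 [ 0.4138 -0.1665]
white [360.85713959 228.42856979] 12.7 [ 0.5265 -0.2074]
top axis [ 0.4902 -0.1307] tip [ 0.6797 -0.134 ] len 0.18956989091690024
red 0.0846 white-dir deg 295.3
yellow 0.0846 white-dir deg 295.5
green 0.0843 white-dir deg 295.1
white 0.0848 white-dir deg 295.3
pointer deg tip,mean -0.9882419400326756 -0.6951801207693268
red [260.5 236. ] 12.7 [ 0.5656 -0.0961]
yellow [233. 208.] 12.2 [ 0.4528 -0.0564]
green [197.71052551 233.71052551] 12.3 [ 0.4176 -0.1724]
white [223.5 261.5] 12.7 [ 0.5238 -0.208 ]
scene axis [ 0.4899 -0.1333] tip [ 0.6751 -0.1365] len 0.1851554349977672
red 0.0843 white-dir deg 296.1
yellow 0.0853 white-dir deg 295.8
green 0.0823 white-dir deg 298.4
white 0.082 white-dir deg 294.4
pointer deg tip,mean -0.994707471577946 -0.19856982484894278
handle [ 0.48920118 -0.13225422]
```

```bash

python3 -m inch '[{"claw":1,"travel":[0.35,-1,0.1],"turn":-0.1},{"claw":1,"travel":[0.35,-1,0.1],"turn":-0.1},{"claw":1,"travel":[0.35,-1,0.1],"turn":-0.1},{"claw":1,"travel":[0.35,-1,0.1],"turn":-0.1},{"claw":1,"travel":[0.35,-1,0.1],"turn":-0.1}]'
python3 -m inch '[{"claw":1,"travel":[0.4,-1,0],"turn":-0.11},{"claw":1,"travel":[0.4,-1,0],"turn":-0.11},{"claw":1,"travel":[0.4,-1,0],"turn":-0.11},{"claw":1,"travel":[0.4,-1,0],"turn":-0.11},{"claw":1,"travel":[0.4,-1,0],"turn":-0.11}]'
python3 -m inch '[{"claw":1,"travel":[0.35,-1,0],"turn":0},{"claw":1,"travel":[0.35,-1,0],"turn":0},{"claw":1,"travel":[0.35,-1,0],"turn":0},{"claw":1,"travel":[0.35,-1,0],"turn":0},{"claw":1,"travel":[0.35,-1,0],"turn":0}]'
cat >> h.py <<'E'
def todo(axis,yaw):
    from rig import get_state
    s=get_state(); w,x,y,z=s["ee_rot"]; a=np.degrees(np.arctan2(w*w-x*x+y*y-z*z,2*(x*y-w*z)))
    print("t",s["clock"],"pos",s["position"],"yaw y",a.round(2),"travel",((np.array(axis)-s["position"])/.2).round(4),"turn",((yaw-a+90)%180-90).round(2)/180,"w",s["width"],"F",s["gripper_force"],s["contact_force"])
E
python3 -c "
from h import *
todo((.4898,-.132,.182),25.3)"
```

```text
clock: 0.75
position: [0.3311, 0.309, 0.2709]
ee_rot: [0.001, 0.384, 0.923, -0.001]
contact_force: [0.5, 0.7, 0.3]
width: 0.0855
gripper_force: 0.0
clock: 1.25
position: [0.4119, 0.1094, 0.2704]
ee_rot: [0.001, 0.537, 0.844, -0.0]
contact_force: [0.2, 0.8, -0.8]
width: 0.0857
gripper_force: 0.0
clock: 1.75
position: [0.4824, -0.0916, 0.27]
ee_rot: [0.001, 0.537, 0.844, -0.0]
contact_force: [-0.3, 0.6, -0.1]
width: 0.0855
gripper_force: 0.0
t 1.75 pos [ 0.4824341  -0.09156315  0.27000359] yaw y 25.04 travel [ 0.0368 -0.2022 -0.44  ] turn 0.0014444444444444446 w 0.08552835812432108 F 0.0 [-0.2684176   0.62055769 -0.11330667]
```

```bash

python3 -m inch '[{"claw":1,"travel":[0.037,-0.202,0],"turn":0},{"claw":1,"travel":[0.037,-0.202,0],"turn":0},{"claw":1,"travel":[0.037,-0.202,0],"turn":0}]' | head -2
python3 - <<'E'
from h import *
todo((.4898,-.132,.182),25.3)
p=imaging.camera_params("wrist");print(p)
cv2.imwrite("pics/w1.png",imaging.get_image("wrist")[:,:,::-1])
E
```

```text
clock: 2.05
position: [0.4877, -0.1273, 0.2699]
t 2.05 pos [ 0.48774977 -0.12728471  0.26989736] yaw y 25.21 travel [ 0.0103 -0.0236 -0.4395] turn 0.0005 w 0.08516370122612023 F 0.0 [ 0.15176143  0.52190282 -0.04893314]
{'camera_matrix': array([[325.1922621 ,   0.        , 281.79095925],
       [  0.        , 325.1922621 , 212.27136774],
       [  0.        ,   0.        ,   1.        ]]), 'T_tool_cam': array([[-2.92887440e-04, -9.46828998e-01, -3.21737101e-01,
         8.29829881e-02],
       [ 9.99999789e-01, -9.06080544e-05, -6.43684064e-04,
         8.86489595e-04],
       [ 5.80306765e-04, -3.21737222e-01,  9.46828825e-01,
        -1.23215470e-01],
       [ 0.00000000e+00,  0.00000000e+00,  0.00000000e+00,
         1.00000000e+00]])}
```

View pics/w1.png

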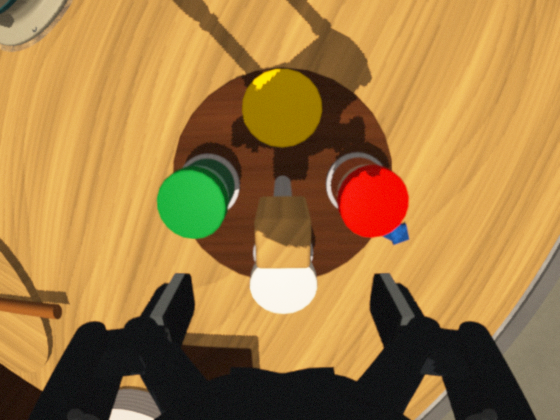

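The wrist view shows the handle (283,230) centred between the open fingers, with its faces square to them. I go down onto it.

```bash

python3 -m inch '[{"claw":1,"travel":[0,0,-0.2],"turn":0},{"claw":1,"travel":[0,0,-0.44],"turn":0},{"claw":1,"travel":[0,0,-0.44],"turn":0},{"claw":1,"travel":[0,0,-0.44],"turn":0},{"claw":1,"travel":[0,0,-0.44],"turn":0}]'
python3 -c "
from h import *
todo((.4898,-.132,.182),25.3)"
```

```text
clock: 2.6
position: [0.4895, -0.1276, 0.1848]
ee_rot: [0.002, 0.535, 0.845, 0.001]
contact_force: [-1.2, -1.1, 0.4]
width: 0.0856
gripper_force: 0.0
t 2.6 pos [ 0.48950089 -0.1276154   0.18480681] yaw y 25.35 travel [ 0.0015 -0.0219 -0.014 ] turn -0.0002777777777777778 w 0.08558076662163971 F 0.0 [-1.24718132 -1.14275551  0.44397408]
```

```bash

python3 -m inch '[{"claw":1,"travel":[0.005,-0.022,-0.012],"turn":0},{"claw":0.2,"travel":[0.005,-0.022,-0.012],"turn":0},{"claw":-0.5,"travel":[0.005,-0.022,-0.012],"turn":0},{"claw":-1,"travel":[0.005,-0.022,-0.012],"turn":0},{"claw":-1,"travel":[0.005,-0.022,-0.012],"turn":0}]' 40
python3 -m inch '[{"claw":-1,"travel":[0,0,0],"turn":0},{"claw":-1,"travel":[0,0,0],"turn":0},{"claw":-1,"travel":[0,0,0],"turn":0},{"claw":-1,"travel":[0,0,0],"turn":0},{"claw":-1,"travel":[0,0,0],"turn":0}]' 40
python3 -c "
from h import *
todo((.4898,-.132,.182),25.3)"
```

```text
clock: 3.1
position: [0.4903, -0.1316, 0.1807]
ee_rot: [0.001, 0.536, 0.845, 0.002]
contact_force: [3.9, 3.9, 0.9]
width: 0.0356
gripper_force: 42.4
clock: 3.6
position: [0.4903, -0.1316, 0.1807]
ee_rot: [0.001, 0.535, 0.845, 0.001]
contact_force: [4.0, 2.9, 2.5]
width: 0.0358
gripper_force: 42.6
t 3.6 pos [ 0.49029501 -0.1316124   0.18068803] yaw y 25.26 travel [-0.0025 -0.0019  0.0066] turn 0.00022222222222222223 w 0.03578558166566812 F 42.632190585136414 [3.99554765 2.86314117 2.48652491]
```

Gripped at 42 N. Now I turn the first 36°.

```bash

python3 -m inch '[{"claw":-1,"travel":[0,0,0],"turn":-0.03},{"claw":-1,"travel":[0,0,0],"turn":-0.07},{"claw":-1,"travel":[0,0,0],"turn":-0.11},{"claw":-1,"travel":[0,0,0],"turn":-0.15},{"claw":-1,"travel":[0,0,0],"turn":-0.2}]'
python3 -c "
from h import *
todo((.4898,-.132,.182),-90.9)"
```

```text
clock: 4.1
position: [0.4894, -0.1318, 0.1807]
ee_rot: [0.0, 0.77, 0.639, 0.001]
contact_force: [0.7, 2.5, 4.8]
width: 0.0357
gripper_force: 42.8
t 4.1 pos [ 0.48941345 -0.13175701  0.18071082] yaw y -10.64 travel [ 0.0019 -0.0012  0.0064] turn -0.4458888888888889 w 0.03573210793757968 F 42.831326723098755 [0.72641738 2.54276466 4.78703962]
```

```bash

python3 -m inch '[{"claw":-1,"travel":[0,0,0],"turn":-0.04},{"claw":-1,"travel":[0,0,0],"turn":-0.08},{"claw":-1,"travel":[0,0,0],"turn":-0.12},{"claw":-1,"travel":[0,0,0],"turn":-0.16},{"claw":-1,"travel":[0,0,0],"turn":-0.2}]' | tail -1
python3 -m inch '[{"claw":-1,"travel":[0,0,0],"turn":-0.04},{"claw":-1,"travel":[0,0,0],"turn":-0.08},{"claw":-1,"travel":[0,0,0],"turn":-0.12},{"claw":-1,"travel":[0,0,0],"turn":-0.16},{"claw":-1,"travel":[0,0,0],"turn":-0.2}]' | tail -1
python3 -m inch '[{"claw":-1,"travel":[0,0,0],"turn":-0.02},{"claw":-1,"travel":[0,0,0],"turn":-0.04},{"claw":-1,"travel":[0,0,0],"turn":-0.046},{"claw":-1,"travel":[0,0,0],"turn":-0.046},{"claw":-1,"travel":[0,0,0],"turn":-0.046}]'
python3 - <<'E'
from h import *
todo((.4898,-.132,.182),-90.9)
for n in("top","scene"):
    im=imaging.get_image(n); b=(250,150,410,310) if n=="top" else (150,165,330,325)
    cv2.imwrite(f"pics/{n}2.png",cv2.resize(im[b[1]:b[3],b[0]:b[2],::-1],None,fx=3,fy=3))
    _,_,k=lid(im,"blue",b)
    uv,r,_=lid(im,"yellow",b); P=cast(n,uv,.118)-[.4898,-.132]; print(n,uv,r,np.linalg.norm(P),np.degrees(np.arctan2(P[1],P[0])))
a=cv2.imread("pics/top2.png");c=cv2.imread("pics/scene2.png");h=480
cv2.imwrite("pics/both.png",cv2.resize(np.hstack([a[:480],cv2.resize(c,(480,480))]),(800,400)))
E
```

```text
gripper_force: 42.9
gripper_force: 43.0
clock: 5.6
position: [0.4882, -0.1303, 0.1807]
ee_rot: [-0.001, 1.0, -0.005, -0.0]
contact_force: [-0.7, 7.6, 5.6]
width: 0.0353
gripper_force: 43.0
t 5.6 pos [ 0.48817948 -0.13032719  0.18071939] yaw y -90.57 travel [ 0.0081 -0.0084  0.0064] turn -0.0018333333333333335 w 0.03526801394661305 F 43.02648961544037 [-0.73582171  7.57873015  5.59949071]
top [325.5 207.5] 9.192488670349121 0.09387573763155165 11.249412118168522
scene [255.5 248. ] 12.855060577392578 0.0837098936806901 -1.217964502921315
```

View pics/both.png

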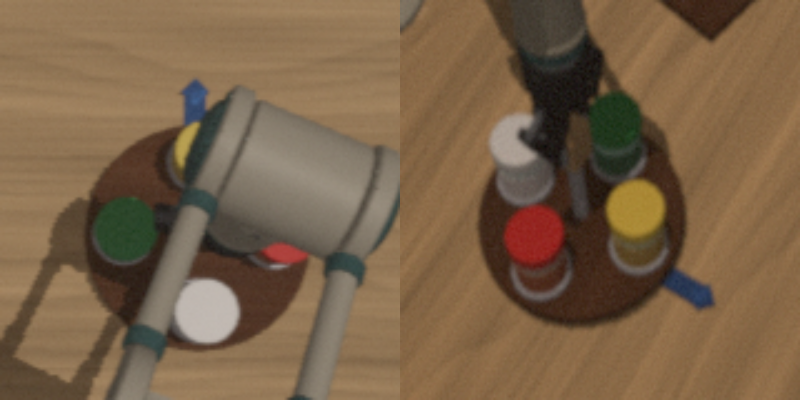

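The scene view (right) shows the yellow jar (636,225) in line with the blue pointer (690,288). Its measured bearing is -1.2° against -0.9° for the pointer. The top view is occluded by the arm. I let it settle and hand in.

```bash

python3 -m inch '[{"claw":-1,"travel":[0,0,0],"turn":0},{"claw":-1,"travel":[0,0,0],"turn":0},{"claw":-1,"travel":[0,0,0],"turn":0},{"claw":-1,"travel":[0,0,0],"turn":0},{"claw":-1,"travel":[0,0,0],"turn":0}]'
python3 -c "
from rig import ticket
print(ticket.sign_off())"
```

```text
clock: 6.2
position: [0.4882, -0.1303, 0.1807]
ee_rot: [-0.001, 1.0, -0.005, -0.0]
contact_force: [-0.9, 8.3, 6.5]
width: 0.0356
gripper_force: 43.0
the job is handed in; nothing more can be done
None
```

I turned the yellow jar to the pointer, about 0.3° off its line in the scene camera, and handed in at 6.2 s with the handle still gripped at 43 N; sign-off returned no verdict.

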